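Refit the pointer knob on the rec-room radio and hold it pressed

TASK

The pointer knob has come off the push-and-turn control on top of the radio: pick it up, turn it so that its pointer lies over the tongue on the shaft's collar, and push it fully home on the D-shaped shaft. Then keep pressing so that the spring-loaded shaft is held down, and finish while you are still holding the knob pressed down: do not let go. Leave the plain round knob, the glass jar and the checkers board where they are.

Things in the scene. Friction and masses are not known exactly. Their poses are not given: they have to be found in the camera images.
- knob: Loose pointer knob, grey plastic, 50 g, upright on the table. Round skirt 44 mm diameter, 20 mm high; on it a flat-sided grip bar 14 mm wide (y), 38 mm long (x), 24 mm high: 44 mm in all. A low nose (20 to 30 mm up) runs on from the bar to a point 31 mm from the axis: the pointer. Origin: centre of the underside, on the bore's axis; z up, x towards the pointer.
- knob_nose (a point): The pointed end of the knob's nose, 31 mm from the axis and 25 mm above the underside, axes as knob. With the knob properly on, it lies above the collar's tongue.
- knob_bore (a point): Centre of the roof of the knob's blind D-shaped bore, 17 mm above its underside, axes as knob. The bore opens downwards, 15.4 mm diameter, its flat on the pointer's side (+x) 1.2 mm from the axis, mouth chamfered 2 mm. It slides freely onto the shaft only with the pointer over the collar's tongue, within about 0.15 rad.
- shaft_seat (a point): On the axis of the upright shaft, level with its collar's upper face; knob fully home = knob origin here. Moves with the shaft. z up, x towards the shaft's flat and the collar's tongue. At rest 12 mm above the radio's top, 97 mm above the table. Collar: aluminium disc 32 mm diameter, 4 mm thick; its tongue, 8 mm wide, reaches 34 mm from the axis.
- shaft_tip (a point): Centre of the shaft's top end, 15 mm above shaft_seat, same axes. Steel D-shaft, 14 mm diameter, flat (facing +x) 0.5 mm from the axis; the top 3 mm taper by 1.5 mm. The shaft is stiff to turn (0.3 N m) and stays at its angle.
- press (a joint): How far the shaft is pressed down against its spring, m: 0 at rest, 0.006 at the bottom stop. It starts to move at 4 N and needs 10 N at the stop (1 N per mm); let go, it springs back up.
- radio: Table radio, fixed to the table: wooden case 160 mm (x) by 260 mm (y) by 85 mm high with a black top. Origin: centre of its underside; the shaft stands at x -15 mm, y -55 mm. A small round knob (22 mm diameter, 14 mm high) at x -20 mm, y +90 mm belongs there and is fixed.
- round_knob: Loose plain round knob without bar or pointer, grey plastic, 38 mm diameter at the foot, 28 mm high, upright on the table. Origin: centre of its underside. Not wanted: leave it.
- jar: Closed glass jar with a steel screw lid, 64 mm diameter, 110 mm high. Origin: centre of its underside. Leave it.
- board: Round wooden Chinese checkers board lying flat, 240 mm diameter, 17 mm thick, with six small pegs standing in it up to 44 mm high. Origin: centre of its underside. Leave it.
Not all that is in view belongs to the job. What is shaped like the knob but green or orange is not meant.

How it is judged:
By the outcome, as a careful person would: the job done as asked, in the order asked, and still so for the second after the job is handed in, while the arm keeps its last pose, push and grip.
It also fails if it takes over 38 s, if anything falls off the work surface, if the arm or the gripper's body presses on something with over 40 N, if the wrist force passes 120 N, or if a joint passes its speed limit or range.

ROBOT

A 6-joint arm with a two-finger parallel gripper is mounted at the origin on the work surface. World frame = base frame: x ahead of the robot, y to its left, z up, the work surface at z = 0. Lengths are in m, angles in rad, forces in N, time in s.
With the tool pointing down it reaches from about 0.375 to 0.925 m from the base axis. Payload 5.7 kg.
Tool frame: the origin (TCP) lies between the finger pads; the fingertips stand 22 mm ahead of it and the grasp point (between the pads) lies 3 mm ahead of it; z points along the fingers, y is the line along which they close (so a half turn about z gives the same grasp; the last joint's range is limited). The gripper opens to 88 mm and grips with 3 to 60 N. Pads are 20 mm wide; open, the fingers measure 115 mm over their backs; the gripper's body (75 mm by 178 mm) begins 61 mm behind the grasp point.
Start: joints at [1.058, 0.359, 1.51, -0, 1.272, -0.115], TCP at [0.232, 0.553, 0.245] pointing down, gripper open.
Joint ranges: [-2.97, 2.97], [-1.01, 2.36], [0.21, 2.38], [-0.96, 4.11], [0.2, 2.71], [-2.98, 2.98]. Speed limits (rad/s): [2.39, 2.39, 3.14, 3.14, 3.14, 3.14].

INTERFACE

Orientations are given as a 3x3 rotation matrix whose columns are the frame's x, y, z axes.
In Python, from plant import readout, imaging, order gives the robot as it stands.
- The arm moves only by the tool carry_out, never from a script. Its argument "plan" is a list that holds one entry, the list of rows, each a list of 4 numbers: the shift along the tool's x, y, z in cm, then the turn about the tool's z in rad. In form: [[[x, y, z, roll], ...]]. A call has 1 to 8 rows; each row shifts and turns the commanded pose from where the row before left it, along the tool's axes as they then stand; what a row does not reach is not made up. A row lasts 1/12 s, in which the tool goes at most 41.7 mm and 7.16 degrees, less where a joint would pass 70% of its speed; a pose out of reach is approached as far as the arm can. A call is refused whole if a number of a shift passes 4.17 or a number of a turn 0.125, either way. A call with a gripper value outside its range is refused whole. "fingers" is the opening, from -1 (shut) to 1 (fully open), set as the call begins (left out, the last holds). The fingers move at their own pace and stop on an object; "grip_force" is the grip in N (left out, the last holds). Time passes only in rows, so rows that do not move let the fingers close. It gives the time, the measured TCP pose, the force, the opening and the grip force at its end, in the units of the state.
- readout.observe(): the state, without advancing time (a new reading comes with each control period).
- imaging.capture(name): name is "scene" or "top"; returns the picture (480x640x3 uint8, red, green, blue); there is no depth.
- imaging.camera_model(name): a dict with "fx", "fy", "cx", "cy" (pixels), "dist" ([k1, k2, p1, p2, k3] as OpenCV has them; the pictures are not rectified), "pose" (4x4, takes a point from camera to world coordinates). Camera axes: x right, y up, looking along -z (the intrinsics and any distortion apply to the point x, -y, -z); pixel columns grow to the right and rows downward; lengths in m; the calibration is good to about 2 mm. A picture is of the moment at which its call begins. camera_model takes no time and is no camera call.
- order.close_job(): hands the job in; it is judged then, once.
The state is a dict: "t": time; "joint_positions": joint angles; "qvel": joint speeds; "tau": joint torques, N m; "tcp_pos": TCP position; "eef_rot": TCP orientation; "force": force on the tool from outside, world axes, zero at the start; "moment": the same for the moment, N m; "width": finger opening in m; "finger_force": force on a finger pad.
Only numpy, scipy, OpenCV 4.12 (cv2) and the standard library are available. Lean on these libraries where they do the work, as an engineer would, in place of code of your own. Each camera call takes 0.05 s, during which the arm holds its last target. There are 200 camera calls.

## Working session

There is one attempt and no reset: what is moved stays moved. The work goes in short steps, Python scripts to look and compute and a tool call to move; the robot and the scene stay as the last step left them, time stands still between calls to the robot, and variables do not carry over. Pictures are saved under pics/ and viewed, at most 10 in all, crops included, and the job is handed in when it is done.

Besides the shell and the picture viewer there is one more tool, called as a command line: name --argument value ..., lists and objects as JSON in quotes. carry_out: Moves the arm, as the interface text tells. Its arguments: {"type":"object","properties":{"plan":{"type":"array"},"fingers":{"type":"number"},"grip_force":{"type":"number"}},"required":["plan"]}

```bash
mkdir -p pics; cat > h.py <<'E'
import numpy as np, cv2
from plant import readout, imaging, order
def cap(n,f):
    im=imaging.capture(n); cv2.imwrite('pics/'+f,cv2.cvtColor(im,cv2.COLOR_RGB2BGR)); return im
def ray(m,uv):
    K=np.array([[m['fx'],0,m['cx']],[0,m['fy'],m['cy']],[0,0,1.]])
    p=cv2.undistortPoints(np.array([[uv]],float),K,np.array(m['dist'],float))[0,0]
    P=np.array(m['pose']); d=P[:3,:3]@np.array([p[0],-p[1],-1]); return P[:3,3],d/np.linalg.norm(d)
def onz(m,uv,z):
    o,d=ray(m,uv); return o+d*(z-o[2])/d[2]
def proj(m,X):
    P=np.array(m['pose']); c=P[:3,:3].T@(np.array(X,float)-P[:3,3]); c=c*[1,-1,-1]
    K=np.array([[m['fx'],0,m['cx']],[0,m['fy'],m['cy']],[0,0,1.]])
    return cv2.projectPoints(c.reshape(1,1,3),np.zeros(3),np.zeros(3),K,np.array(m['dist'],float))[0][0,0]
def tri(ms,uvs):
    A=np.zeros((3,3));b=np.zeros(3);R=[]
    for m,u in zip(ms,uvs):
        o,d=ray(m,u);Q=np.eye(3)-np.outer(d,d);A+=Q;b+=Q@o;R.append((o,Q))
    X=np.linalg.solve(A,b); return X,[np.linalg.norm(Q@(X-o)) for o,Q in R]
E
python3 - <<'E'
from h import *
s=readout.observe();print(s)
for n in('scene','top'):
    cap(n,n+'0.png');print(n,imaging.camera_model(n))
E
```

```text
{'t': 0.0, 'joint_positions': array([ 1.05792063e+00,  3.59494313e-01,  1.51144796e+00, -1.75664046e-05,
        1.27249864e+00, -1.15113736e-01]), 'qvel': array([ 0.00045275, -0.00094249, -0.00012105,  0.00094809, -0.00075794,
       -0.00092848]), 'tau': array([-1.56549460e-03, -5.15366077e+01, -2.70725763e+01,  6.73139468e-02,
        3.49454291e-02, -1.66195050e-04]), 'tcp_pos': array([0.23210609, 0.55256757, 0.24381002]), 'eef_rot': array([[-9.21932138e-01,  3.87350406e-01, -8.92281971e-04],
       [ 3.87351384e-01,  9.21930738e-01, -1.61869432e-03],
       [ 1.95620275e-04, -1.83795297e-03, -9.99998292e-01]]), 'force': array([ 0.12428702,  0.20302363, -0.31657305]), 'moment': array([ 0.00227637, -0.01003534,  0.05139131]), 'finger_force': 0.0, 'width': 0.08807275727195597}
scene {'fx': 538.5976627663267, 'fy': 538.5976627663267, 'cx': 315.3154832989932, 'cy': 235.95666032177868, 'dist': array([-0.14210637,  0.        ,  0.        ,  0.        ,  0.        ]), 'pose': array([[-0.81649609, -0.43890662,  0.37509347,  0.88742674],
       [ 0.5772985 , -0.61189236,  0.54066087,  0.48921757],
       [-0.00778281,  0.65798838,  0.75298786,  0.81153492],
       [ 0.        ,  0.        ,  0.        ,  1.        ]])}
top {'fx': 578.9023705967951, 'fy': 578.9023705967951, 'cx': 306.92308806155467, 'cy': 233.87270511282802, 'dist': array([-0.04641344,  0.        ,  0.        ,  0.        ,  0.        ]), 'pose': array([[-0.00274078,  0.99561641, -0.09349036,  0.47676658],
       [-0.99995812, -0.00191231,  0.00895002, -0.02215534],
       [ 0.00873201,  0.09351097,  0.99557996,  1.14432714],
       [ 0.        ,  0.        ,  0.        ,  1.        ]])}
```

View pics/scene0.png

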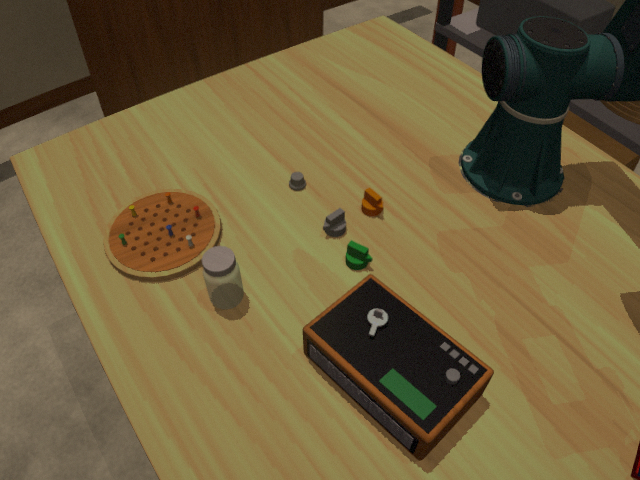

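View pics/top0.png

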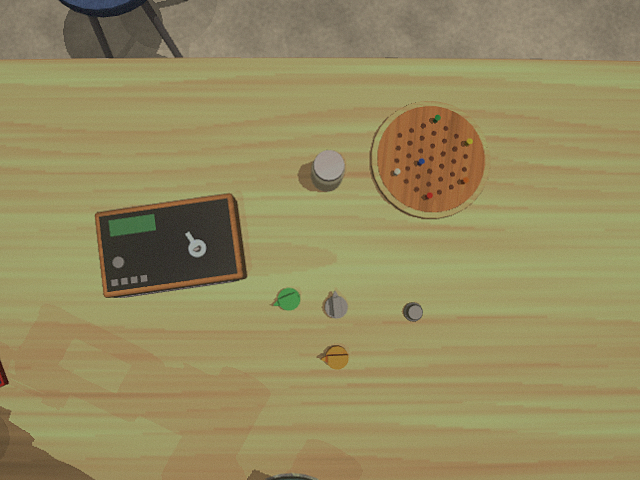

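The scene shows a grey barred knob at scene (336,222) / top (336,305). The green one is at (358,255) / (288,299), the orange at (372,202) / (336,357), and the plain round knob at (298,180) / (414,312). Only the first is grey with a bar and nose, so it fits. The shaft is at scene (377,318) / top (197,248). I'll confirm with an enlarged crop.

```bash
python3 - <<'E'
import cv2,numpy as np
a=cv2.imread('pics/scene0.png');b=cv2.imread('pics/top0.png')
def c(im,u,v): return cv2.resize(im[v-23:v+24,u-31:u+32],(400,298),interpolation=cv2.INTER_CUBIC)
cv2.imwrite('pics/crop.png',np.vstack([np.hstack([c(a,336,222),c(a,377,322)]),np.hstack([c(b,336,305),c(b,197,245)])]))
E
```

```text
(no output)
```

View pics/crop.png

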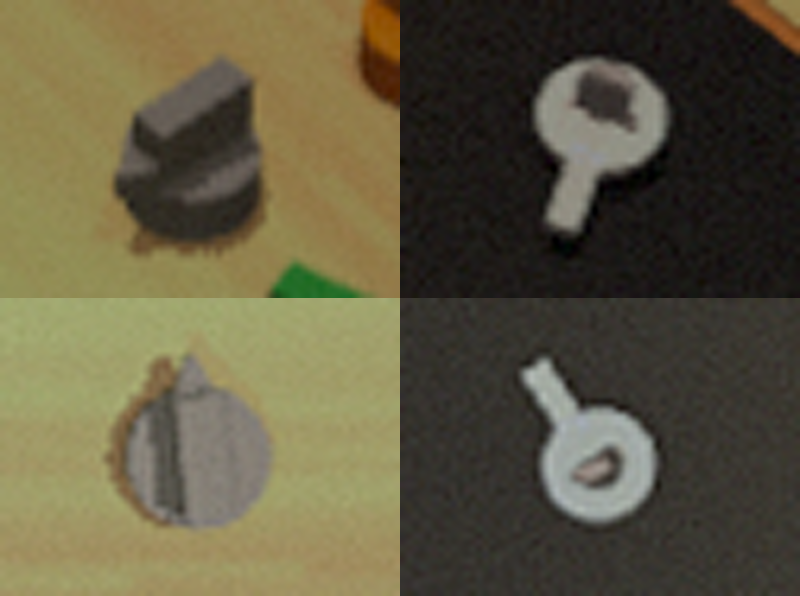

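The crop confirms it. The grey knob has a bar and a nose, with the nose up in the top view, slightly leaning. The collar's tongue points up-left in the top view at about (187,233). I'll measure both with silhouette fits in both views.

```bash
cat > fit.py <<'E'
from h import *
from scipy.optimize import minimize
S=8
def circ(r,z,n=48): t=np.linspace(0,2*np.pi,n); return np.c_[r*np.cos(t),r*np.sin(t),0*t+z]
def box(x0,x1,h,z0,z1): return np.array([[x,y,z] for x in(x0,x1) for y in(-h,h) for z in(z0,z1)])
KNOB=[np.r_[circ(.022,0),circ(.022,.02)],box(-.019,.019,.007,.02,.044),
      np.array([[.019,y,z] for y in(-.007,.007) for z in(.02,.03)]+[[.031,0,.02],[.031,0,.03]])]
COL=[np.r_[circ(.016,0),circ(.016,-.004)],box(0,.034,.004,-.004,0),np.r_[circ(.007,0),circ(.0055,.015)]]
def render(m,parts,p,roi):
    x,y,z,a=p; c,s=np.cos(a),np.sin(a); R=np.array([[c,-s,0],[s,c,0],[0,0,1]])
    u,v,w,h=roi; im=np.zeros((h*S,w*S),np.uint8)
    for P in parts:
        q=np.array([proj(m,R@X+[x,y,z]) for X in P])
        q=((q-[u,v]+.5)*S-.5)
        cv2.fillConvexPoly(im,cv2.convexHull(np.round(q*16).astype(np.int32)),255,shift=4)
    return cv2.resize(im,(w,h),interpolation=cv2.INTER_AREA)/255.
def fit(parts,p0,obs,free):
    free=list(free)
    def f(d):
        p=np.array(p0,float); p[free]+=np.array(d)*np.where(np.array(free)==3,.1,.003)
        return sum(((render(m,parts,p,roi)-M)**2).sum() for m,M,roi in obs)
    r=minimize(f,np.zeros(len(free)),method='Nelder-Mead',options=dict(initial_simplex=np.vstack([np.zeros(len(free)),1.2*np.eye(len(free))]),xatol=.01,fatol=.01,maxiter=250))
    p=np.array(p0,float); p[free]+=r.x*np.where(np.array(free)==3,.1,.003)
    return p,r.fun
def mask(im,roi,kind):
    u,v,w,h=roi; c=im[v:v+h,u:u+w].astype(float)
    if kind=='knob':   # grey vs yellowish wood/brown shadow
        q=(c[...,0]-c[...,2])/c.sum(2); return np.clip((.10-q)/.06,0,1)
    g=c.mean(2); lo,hi=np.percentile(g,20),np.percentile(g,97); return np.clip((g-lo-.15*(hi-lo))/(.7*(hi-lo)),0,1)
E
python3 - <<'E'
from fit import *
ms={n:imaging.camera_model(n) for n in('scene','top')}
im={n:cv2.cvtColor(cv2.imread(f'pics/{n}0.png'),cv2.COLOR_BGR2RGB) for n in ms}
def go(kind,parts,rois,p0):
    obs=[(ms[n],mask(im[n],r,kind),r) for n,r in rois.items()]
    vis=[cv2.resize(np.hstack([o[1],render(o[0],parts,p0,o[2])]),(780,290),interpolation=cv2.INTER_NEAREST) for o in obs]
    for nm,o,fr in(('joint',obs,(0,1,2,3)),('scene',obs[:1],(0,1,3)),('top',obs[1:],(0,1,3))):
        p,e=fit(parts,p0,o,fr); print(kind,nm,p.round(4),round(e,1),'mask px',[round(q[1].sum()) for q in o])
        if nm=='joint': vis+=[]; best=p
    vis=[cv2.resize(np.hstack([o[1],render(o[0],parts,best,o[2])]),(780,290),interpolation=cv2.INTER_NEAREST) for o in obs]
    cv2.imwrite(f'pics/{kind}.png',np.vstack(vis)*255)
k=onz(ms['top'],(336,305),.01);n=onz(ms['top'],(334,291),.025);a=np.arctan2(n[1]-k[1],n[0]-k[0]);print(k,a)
go('knob',KNOB,{'scene':(315,200,42,40),'top':(318,284,36,40)},[k[0],k[1],0,a])
k=onz(ms['top'],(197.,248),.097);n=onz(ms['top'],(187,233),.097);a=np.arctan2(n[1]-k[1],n[0]-k[0]);print(k,a)
go('shaft',COL,{'scene':(360,300,36,44),'top':(178,226,36,40)},[k[0],k[1],.097,a])
i=np.vstack([cv2.imread('pics/knob.png'),cv2.imread('pics/shaft.png')]);cv2.imwrite('pics/fit.png',cv2.resize(i,(400,600)))
E
```

```text
[ 0.44400368 -0.08861848  0.01      ] 0.1653494660365593
knob joint [ 0.4414 -0.0879  0.002   0.1744] 300.9 mask px [153, 390]
knob scene [ 0.4384 -0.088   0.      0.2657] 271.3 mask px [153]
knob top [ 0.4412 -0.0879  0.      0.1036] 17.4 mask px [390]
[0.5497721  0.16781008 0.097     ] 0.5975457133156964
shaft joint [0.5498 0.1687 0.0979 0.6036] 69.7 mask px [297, 272]
shaft scene [0.5486 0.1684 0.097  0.6015] 43.3 mask px [297]
shaft top [0.5503 0.1686 0.097  0.5933] 17.1 mask px [272][ WARN:0@4.746] global loadsave.cpp:1063 imwrite_ Unsupported depth image for selected encoder is fallbacked to CV_8U.
```

View pics/fit.png

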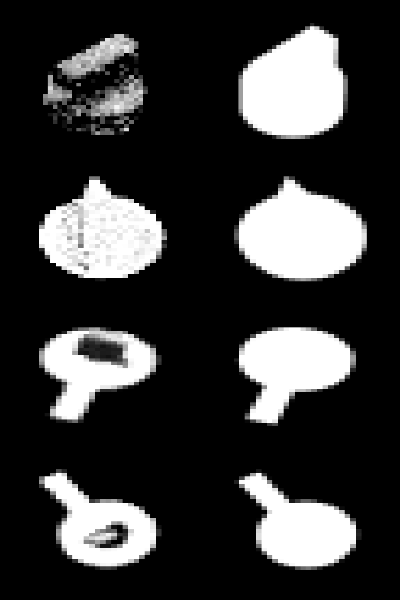

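The shaft fit is good: z 0.098 against 0.097 expected, and yaw about 0.60. The knob's scene mask is poor, so I'll redo it with an adaptive threshold and with the bar's corners read from the crop.

```bash
python3 - <<'E'
from fit import *
from scipy.optimize import least_squares
ms={n:imaging.camera_model(n) for n in('scene','top')}
im={n:cv2.cvtColor(cv2.imread(f'pics/{n}0.png'),cv2.COLOR_BGR2RGB) for n in ms}
obs=[]
for n,(u,v,w,h) in {'scene':(315,200,42,44),'top':(318,284,36,40)}.items():
    c=cv2.GaussianBlur(im[n],(3,3),.6)[v:v+h,u:u+w].astype(float); q=(c[...,0]-c[...,2])/c.sum(2)
    t,_=cv2.threshold(np.clip(q*500+50,0,255).astype(np.uint8),0,255,cv2.THRESH_OTSU); t=(t-50)/500
    M=np.clip((t-q)/.06+.5,0,1); 
    L=cv2.connectedComponentsWithStats((M>.3).astype(np.uint8)); k=1+np.argmax(L[2][1:,4]); M=M*(L[1]==k)
    M[cv2.morphologyEx((M>.5).astype(np.uint8),cv2.MORPH_CLOSE,np.ones((3,3)))>0]=1 if 0 else M[cv2.morphologyEx((M>.5).astype(np.uint8),cv2.MORPH_CLOSE,np.ones((3,3)))>0]
    print(n,t,M.sum()); obs.append((ms[n],M,(u,v,w,h)))
p0=[.4412,-.088,0,.13]
for nm,o,fr in(('joint',obs,(0,1,2,3)),('scene',obs[:1],(0,1,3)),('top',obs[1:],(0,1,3))):
    p,e=fit(KNOB,p0,o,fr); print(nm,p.round(4),round(e,1),[render(q[0],KNOB,p,q[2]).sum().round() for q in o])
f=lambda x,y:(336-31+(x+.5)/6.349-.5,222-23+(y+.5)/6.349-.5)
C=[(222,58),(252,85),(160,140),(135,117)]; W=np.array([onz(ms['scene'],f(*c),.044) for c in C]);print(W.round(4))
d=(W[2]+W[3]-W[0]-W[1])/2;print('bar ctr',W.mean(0),'len',np.linalg.norm(d),'yaw',np.arctan2(d[1],d[0]),[np.arctan2(*(W[a]-W[b])[1::-1]) for a,b in((3,0),(2,1))])
E
```

```text
scene 0.14 452.07113820614427
top 0.088 414.7134721782483
joint [ 4.408e-01 -8.800e-02 -1.000e-04  1.101e-01] 40.3 [np.float64(506.0), np.float64(436.0)]
scene [ 0.4397 -0.0883  0.      0.1732] 26.0 [np.float64(501.0)]
top [ 0.4411 -0.0881  0.      0.0979] 8.7 [np.float64(436.0)]
[[ 0.4231 -0.0946  0.044 ]
 [ 0.4225 -0.0799  0.044 ]
 [ 0.4595 -0.0778  0.044 ]
 [ 0.46   -0.09    0.044 ]]
bar ctr [ 0.44126983 -0.08557955  0.044     ] len 0.037098499343255736 yaw 0.09037184041219987 [np.float64(0.12373888589148026), np.float64(0.056803273844962525)]
```

The knob is at (0.441, -0.088), z ≈ 0, yaw ≈ 0.10, and the shaft at (0.550, 0.169), z 0.098, yaw 0.60. Sizes and heights agree with the text. Next I turn the tool to yaw 0.10 + π and travel over the knob.

carry_out --plan '[[[0,0,0,-0.125],[0,0,0,-0.125],[0,0,0,-0.125],[0,0,0,-0.125],[-0.8,-3.66,0,0],[-0.8,-3.66,0,0],[-0.8,-3.66,0,0],[-0.8,-3.66,0,0]]]' --fingers 0

```text
t: 0.77
tcp_pos: [0.279, 0.4091, 0.2441]
eef_rot: [[-0.995, -0.103, -0.001], [-0.103, 0.995, -0.001], [0.001, -0.001, -1.0]]
force: [0.2, -0.3, -0.2]
width: 0.0438
finger_force: 0.0
```

carry_out --plan '[[[-0.8,-3.66,0,0],[-0.8,-3.66,0,0],[-0.8,-3.66,0,0],[-0.8,-3.66,0,0],[-0.8,-3.66,0,0],[-0.8,-3.66,0,0],[-0.8,-3.66,0,0],[-0.8,-3.66,0,0]]]'

```text
t: 1.43
tcp_pos: [0.3726, 0.1243, 0.2446]
eef_rot: [[-0.995, -0.102, -0.0], [-0.102, 0.995, -0.0], [0.0, -0.0, -1.0]]
force: [0.6, 0.0, 0.6]
width: 0.0436
finger_force: 0.0
```

carry_out --plan '[[[-0.8,-3.66,0,0],[-0.8,-3.66,0,0],[-0.8,-3.66,0,0],[-0.8,-3.66,0,0],[-0.8,-3.66,1.0,0],[-0.8,-3.66,2.0,0],[0,0,3,0],[0,0,2,0]]]'

```text
t: 2.1
tcp_pos: [0.4429, -0.0891, 0.1634]
eef_rot: [[-0.995, -0.098, -0.0], [-0.098, 0.995, -0.0], [0.0, -0.0, -1.0]]
force: [-0.5, -0.0, -0.2]
width: 0.0442
finger_force: 0.0
```

```bash
cat >> h.py <<'E'
def delta(x,y,z,yaw):
    s=readout.observe(); R=s['eef_rot']; a=np.arctan2(R[1,0],R[0,0])
    d=R.T@(np.array([x,y,z])-s['tcp_pos']); r=-((yaw-a+np.pi/2)%np.pi-np.pi/2)
    print('t',round(s['t'],2),'tcp',s['tcp_pos'].round(4),'yaw',round(a,3),'q6',s['joint_positions'][5].round(2),'F',s['force'].round(2),'M',s['moment'].round(2),'w',round(s['width'],4),'ff',round(s['finger_force'],1))
    print('delta cm',(100*d).round(2),'roll',round(r,3),'Rz',R[:,2].round(4))
E
python3 -c "
from h import *
delta(.4408,-.088,.046,.10)"
```

```text
t 2.1 tcp [ 0.4429 -0.0891  0.1634] yaw -3.043 q6 -2.02 F [-0.48 -0.02 -0.23] M [ 0.06  0.   -0.05] w 0.0442 ff 0.0
delta cm [ 0.2   0.13 11.74] roll -0.002 Rz [-2.e-04 -2.e-04 -1.e+00]
```

carry_out --plan '[[[0.2,0.12,2,0],[0,0,3,0],[0,0,3,0],[0,0,1.6,0],[0,0,1.0,0],[0,0,0.5,0],[0,0,0.5,0],[0,0,0,0]]]'

```text
t: 2.77
tcp_pos: [0.4404, -0.0858, 0.0486]
eef_rot: [[-0.995, -0.102, -0.001], [-0.102, 0.995, 0.0], [0.001, 0.0, -1.0]]
force: [0.4, -0.4, 0.7]
width: 0.0441
finger_force: 0.0
```

```bash
python3 - <<'E'
from h import *
delta(.4408,-.088,.046,.10)
a=cap('scene','s1.png');b=cap('top','t1.png')
c=lambda im,u,v: cv2.resize(im[v-30:v+30,u-40:u+40],(400,300),interpolation=cv2.INTER_CUBIC)
cv2.imwrite('pics/c1.png',cv2.cvtColor(np.hstack([c(a,336,215),c(b,336,300)]),cv2.COLOR_RGB2BGR))
E
```

```text
t 2.77 tcp [ 0.4404 -0.0858  0.0486] yaw -3.039 q6 -2.02 F [ 0.43 -0.41  0.67] M [ 0.03 -0.03 -0.02] w 0.0441 ff 0.0
delta cm [-0.02 -0.22  0.26] roll 0.002 Rz [-8.e-04  2.e-04 -1.e+00]
```

View pics/c1.png

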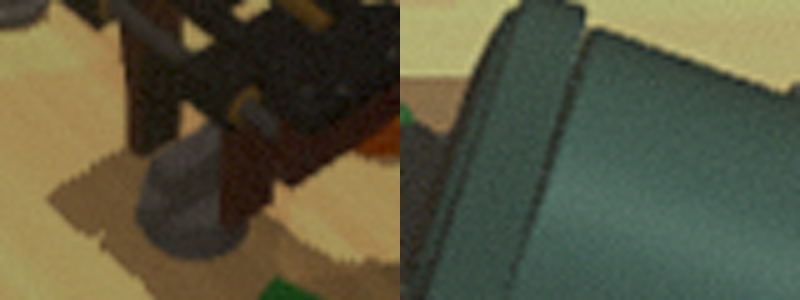

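The scene crop shows the two fingers straddling the bar, clear of the skirt; the arm hides the knob from the top camera. Next I centre, close and lift a little.

carry_out --plan '[[[0,-0.2,0.2,0],[0,0,0,0]]]'

```text
t: 3.03
tcp_pos: [0.4414, -0.0883, 0.0475]
eef_rot: [[-0.995, -0.102, 0.001], [-0.102, 0.995, -0.001], [-0.001, -0.001, -1.0]]
force: [-0.1, 0.5, -0.3]
width: 0.0439
finger_force: 0.0
```

carry_out --plan '[[[0,0,0,0],[0,0,0,0],[0,0,0,0],[0,0,0,0],[0,0,0,0],[0,0,0,0]]]' --fingers -1 --grip_force 30

```text
t: 3.53
tcp_pos: [0.4408, -0.0879, 0.0471]
eef_rot: [[-0.995, -0.102, 0.0], [-0.102, 0.995, -0.0], [-0.0, -0.0, -1.0]]
force: [-0.1, 0.7, 1.4]
width: 0.0136
finger_force: 30.0
```

```bash
python3 -c "
from h import *
delta(.4408,-.088,.046,.10)"
```

```text
t 3.53 tcp [ 0.4408 -0.0879  0.0471] yaw -3.039 q6 -2.02 F [-0.11  0.75  1.37] M [ 0.1   0.01 -0.04] w 0.0136 ff 30.0
delta cm [-0.   -0.01  0.11] roll 0.002 Rz [ 0.e+00 -1.e-04 -1.e+00]
```

carry_out --plan '[[[0,0,-2,0],[0,0,-4,0],[0,0,-4,0],[0,0,-4,0],[0,0,0,-0.125],[0,0,0,-0.125],[0,0,0,-0.125],[0,0,0,-0.125]]]'

```text
t: 4.2
tcp_pos: [0.4406, -0.0878, 0.1874]
eef_rot: [[-0.821, -0.572, 0.001], [-0.572, 0.821, -0.0], [-0.0, -0.001, -1.0]]
force: [-0.9, 0.8, -0.6]
width: 0.0137
finger_force: 30.0
```

carry_out --plan '[[[-2.9,1.88,0,0],[-2.9,1.88,0,0],[-2.9,1.88,0,0],[-2.9,1.88,0,0],[-2.9,1.88,0,0],[-2.9,1.88,0,0],[-2.9,1.88,0,0],[-2.9,1.88,0,0]]]'

```text
t: 4.87
tcp_pos: [0.5467, 0.1692, 0.1868]
eef_rot: [[-0.824, -0.567, -0.001], [-0.567, 0.824, -0.0], [0.001, 0.0, -1.0]]
force: [0.7, -0.9, -0.1]
width: 0.0137
finger_force: 30.0
```

carry_out --plan '[[[0,0,0,0],[0,0,0,0],[0,0,0,0]]]'

```text
t: 5.12
tcp_pos: [0.5459, 0.1671, 0.1865]
eef_rot: [[-0.824, -0.567, -0.002], [-0.567, 0.824, -0.001], [0.002, 0.0, -1.0]]
force: [0.1, -0.4, -0.3]
width: 0.0135
finger_force: 30.0
```

```bash
python3 - <<'E'
from h import *
delta(.5498,.1687,.18,.60)
a=cap('scene','s2.png')
cv2.imwrite('pics/c2.png',cv2.cvtColor(cv2.resize(a[230:350,300:460],(800,600),interpolation=cv2.INTER_CUBIC),cv2.COLOR_RGB2BGR))
m=imaging.camera_model('scene'); print(proj(m,[.5498,.1687,.097]),proj(m,[.5498,.1687,.155]))
E
```

```text
t 5.12 tcp [0.5459 0.1671 0.1865] yaw -2.539 q6 -2.0 F [ 0.13 -0.37 -0.34] M [ 0.08 -0.03 -0.04] w 0.0135 ff 30.0
delta cm [-0.42 -0.09  0.65] roll 0.003 Rz [-1.6e-03 -9.0e-04 -1.0e+00]
[376.83178532 316.43292424] [379.99282816 295.18752299]
```

View pics/c2.png

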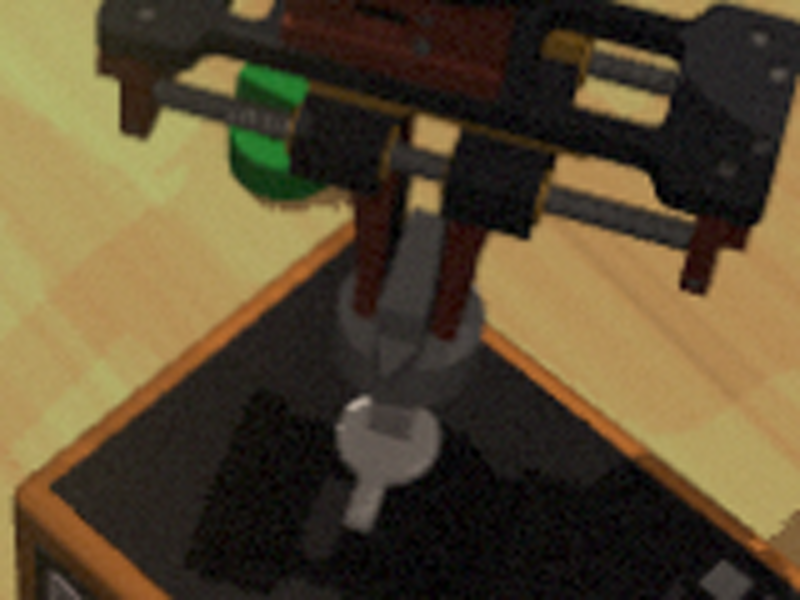

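The scene view shows the knob held upright, nose at crop (383,377) towards the camera over the shaft, with the tongue in the same direction at crop (362,525). Next I check its in-hand pose against the projected model.

```bash
python3 - <<'E'
from fit import *
from scipy.optimize import least_squares
m=imaging.camera_model('scene'); s=readout.observe(); t=s['tcp_pos']; z=t[2]-.0471
px=lambda x,y:np.array([300+(x+.5)/5-.5,230+(y+.5)/5-.5])
def model(p):
    a=p[2];R=np.array([[np.cos(a),-np.sin(a),0],[np.sin(a),np.cos(a),0],[0,0,1]]);T=np.array([p[0],p[1],z])
    P=lambda X:proj(m,R@np.array(X)+T)
    sk=np.array([P(X) for X in np.r_[circ(.022,0,60),circ(.022,.02,60)]])
    return np.r_[sk[:,0].min(),sk[:,0].max(),P([.031,0,.02]),P([.019,.007,.03]),P([.019,-.007,.03]),P([.019,.007,.044]),P([.019,-.007,.044])]
print('pred',model([t[0],t[1],.60]).round(1))
print('meas L,R,tip',px(340,0)[0],px(483,0)[0],px(383,377),px(378,312),px(432,330))
E
python3 - <<'E'
import cv2,numpy as np,sys
sys.path.insert(0,'.')
from fit import *
m=imaging.camera_model('scene');t=readout.observe()['tcp_pos'];z=t[2]-.0471
im=cv2.imread('pics/s2.png')[262:322,350:410];im=cv2.resize(im,(600,600),interpolation=cv2.INTER_CUBIC);im=cv2.convertScaleAbs(im,alpha=2.2)
a=.6;R=np.array([[np.cos(a),-np.sin(a),0],[np.sin(a),np.cos(a),0],[0,0,1]])
def L(pts,T,col):
    q=np.array([proj(m,R@np.array(X)+T) for X in pts]); cv2.polylines(im,[np.round((q-[350,262]+.5)*10-.5).astype(np.int32)],True,col,1)
T=np.array([t[0],t[1],z])
for z0 in(0,.02): L(circ(.022,z0),T,(0,0,255))
L([[-.019,-.007,.044],[.019,-.007,.044],[.019,.007,.044],[-.019,.007,.044]],T,(0,255,0))
L([[.019,-.007,.03],[.031,0,.03],[.019,.007,.03]],T,(255,255,0));L([[.031,0,.02],[.031,0,.03]],T,(255,255,0))
T=np.array([.5498,.1687,.097]);L(circ(.016,0),T,(255,0,255));L([[.034,.004,0],[.034,-.004,0],[0,0,0]],T,(255,0,255))
cv2.imwrite('pics/ov.png',im)
E
```

```text
pred [365.7 396.3 375.5 307.7 383.1 298.6 373.7 295.9 383.9 293.  374.5 290.3]
meas L,R,tip 367.6 396.2 [376.2 305. ] [375.2 292. ] [386.  295.6]
```

View pics/ov.png

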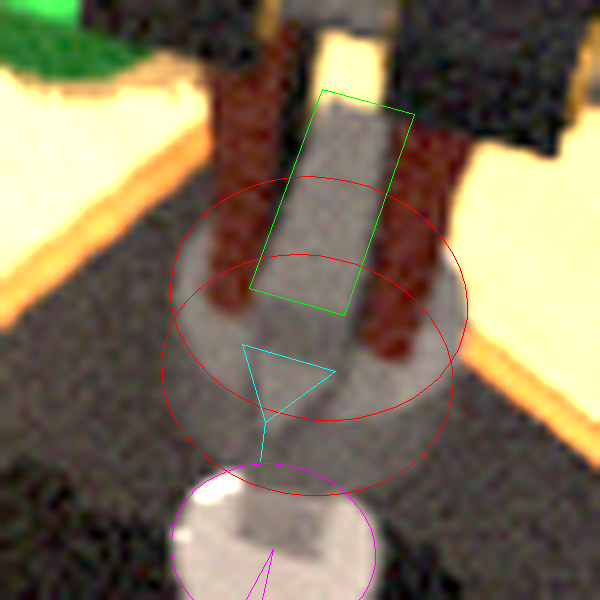

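The overlay matches to within about 1 mm in knob, yaw and collar. Next I centre over the shaft and lower to just above the tip.

carry_out --plan '[[[-0.42,-0.09,0,0],[0,0,1.0,0],[0,0,1.0,0],[0,0,0,0],[0,0,0,0],[0,0,0,0]]]'

```text
t: 5.67
tcp_pos: [0.5504, 0.1688, 0.1666]
eef_rot: [[-0.824, -0.566, -0.001], [-0.566, 0.824, -0.0], [0.001, 0.0, -1.0]]
force: [0.1, 0.3, -0.2]
width: 0.0141
finger_force: 30.0
```

```bash
python3 -c "
from h import *
delta(.5498,.1687,.144,.60)"
```

```text
t 5.67 tcp [0.5504 0.1688 0.1666] yaw -2.54 q6 -1.99 F [ 0.15  0.34 -0.16] M [ 0.05  0.04 -0.02] w 0.0141 ff 30.0
delta cm [0.06 0.03 2.26] roll 0.002 Rz [-9.e-04 -3.e-04 -1.e+00]
```

carry_out --plan '[[[0.03,0,0.3,0],[0,0,0.3,0],[0,0,0.2,0],[0,0,0.2,0],[0,0,0,0],[0,0,0,0]]]'

```text
t: 6.17
tcp_pos: [0.5504, 0.169, 0.1569]
eef_rot: [[-0.824, -0.567, -0.0], [-0.567, 0.824, -0.0], [0.0, 0.0, -1.0]]
force: [0.1, -0.2, -1.0]
width: 0.0134
finger_force: 30.0
```

```bash
python3 -c "
from h import *
delta(.5498,.1687,.144,.60)"
```

```text
t 6.17 tcp [0.5504 0.169  0.1569] yaw -2.539 q6 -2.0 F [ 0.07 -0.21 -0.98] M [0.06 0.   0.03] w 0.0134 ff 30.0
delta cm [0.06 0.01 1.29] roll 0.002 Rz [-3.e-04 -2.e-04 -1.e+00]
```

carry_out --plan '[[[0,0,0.2,0],[0,0,0.1,0],[0,0,0.1,0],[0,0,0.1,0],[0,0,0,0],[0,0,0,0]]]'

```text
t: 6.67
tcp_pos: [0.5504, 0.1689, 0.1519]
eef_rot: [[-0.824, -0.566, -0.0], [-0.566, 0.824, -0.0], [0.0, 0.0, -1.0]]
force: [-0.9, -0.1, -1.2]
width: 0.0138
finger_force: 30.0
```

```bash
python3 -c "
from h import *
delta(.5498,.1687,.144,.60)"
```

```text
t 6.67 tcp [0.5504 0.1689 0.1519] yaw -2.539 q6 -2.0 F [-0.95 -0.07 -1.21] M [ 0.08  0.09 -0.01] w 0.0138 ff 30.0
delta cm [0.06 0.01 0.79] roll 0.002 Rz [-3.e-04 -1.e-04 -1.e+00]
```

Free travel continues 7 mm past the tip, so the bore has engaged. I'll continue to the collar.

carry_out --plan '[[[0,0,0.2,0],[0,0,0.2,0],[0,0,0.15,0],[0,0,0.15,0],[0,0,0,0],[0,0,0,0]]]'

```text
t: 7.17
tcp_pos: [0.5504, 0.1689, 0.1448]
eef_rot: [[-0.824, -0.566, -0.0], [-0.566, 0.824, -0.0], [0.0, 0.0, -1.0]]
force: [-0.7, -0.3, -0.5]
width: 0.0135
finger_force: 30.0
```

carry_out --plan '[[[0,0,0.1,0],[0,0,0.1,0],[0,0,0,0],[0,0,0,0]]]'

```text
t: 7.5
tcp_pos: [0.5504, 0.1689, 0.1433]
eef_rot: [[-0.824, -0.566, 0.0], [-0.566, 0.824, -0.0], [0.0, -0.0, -1.0]]
force: [-1.9, -0.4, 3.6]
width: 0.0137
finger_force: 30.0
```

```bash
python3 -c "
from h import *
delta(.5498,.1687,.144,.60)"
```

```text
t 7.5 tcp [0.5504 0.1689 0.1433] yaw -2.539 q6 -2.0 F [-1.91 -0.35  3.6 ] M [0.1  0.38 0.01] w 0.0137 ff 30.0
delta cm [ 0.07  0.02 -0.07] roll 0.002 Rz [ 0.e+00 -1.e-04 -1.e+00]
```

Contact is at the collar's level (3.6 N), so the knob is home. I'll grip firmer and press.

carry_out --plan '[[[0,0,0,0],[0,0,0.1,0],[0,0,0.1,0],[0,0,0.1,0],[0,0,0.1,0],[0,0,0,0],[0,0,0,0]]]' --grip_force 50

```text
t: 8.08
tcp_pos: [0.5504, 0.169, 0.1394]
eef_rot: [[-0.824, -0.567, -0.0], [-0.567, 0.824, -0.0], [0.0, -0.0, -1.0]]
force: [-2.7, 0.0, 7.5]
width: 0.0133
finger_force: 50.0
```

carry_out --plan '[[[0,0,0.1,0],[0,0,0.1,0],[0,0,0,0],[0,0,0,0]]]'

```text
t: 8.42
tcp_pos: [0.5505, 0.169, 0.138]
eef_rot: [[-0.824, -0.567, 0.0], [-0.567, 0.824, -0.0], [-0.0, -0.0, -1.0]]
force: [-5.2, -0.9, 11.9]
width: 0.0137
finger_force: 50.0
```

carry_out --plan '[[[0.04,0.03,0.05,0],[0,0,0.05,0],[0,0,0,0],[0,0,0,0],[0,0,0,0]]]'

```text
t: 8.83
tcp_pos: [0.5505, 0.169, 0.1379]
eef_rot: [[-0.824, -0.567, 0.002], [-0.567, 0.824, 0.0], [-0.001, -0.001, -1.0]]
force: [-4.7, 0.1, 18.2]
width: 0.0137
finger_force: 50.0
```

```bash
python3 - <<'E'
from h import *
delta(.5498,.1687,.138,.60)
a=cap('scene','s3.png')
cv2.imwrite('pics/c3.png',cv2.convertScaleAbs(cv2.cvtColor(cv2.resize(a[262:352,330:450],(800,600),interpolation=cv2.INTER_CUBIC),cv2.COLOR_RGB2BGR),alpha=1.8))
E
```

```text
t 8.83 tcp [0.5505 0.169  0.1379] yaw -2.539 q6 -1.99 F [-4.66  0.09 18.16] M [-0.1   1.13  0.05] w 0.0137 ff 50.0
delta cm [ 0.07  0.01 -0.01] roll 0.002 Rz [ 1.6e-03  1.0e-04 -1.0e+00]
```

View pics/c3.png

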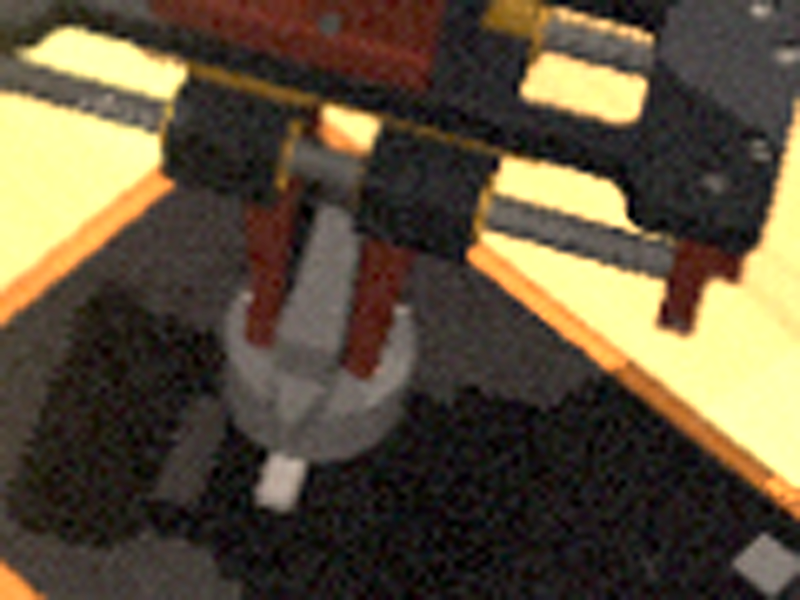

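The view shows the knob flush on the collar, its nose over the tongue (crop 280,480). The force rose from 12 to 18 N with no further travel, so the shaft is at its bottom stop, 5.6 mm below contact. I'll hand in the job while still holding.

```bash
python3 -c "
from h import *
print(order.close_job())"
```

```text
the job is handed in; nothing more can be done
None
```

The grey pointer knob is fully home on the D-shaft with its pointer over the tongue, and I handed the job in at about 9 s with the arm still gripping it and holding the shaft down at its stop with about 18 N.

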